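Set a strip under the punch and hold the draw slide at its mark

ROBOT

A 7-joint arm with a two-finger parallel gripper is mounted at the origin on the work surface. World frame = base frame: x ahead of the robot, y to its left, z up, the work surface at z = 0. Lengths are in m, angles in rad, forces in N, time in s.
With the tool pointing down it reaches from about 0.425 to 0.925 m from the base axis. Payload 6.8 kg.
Tool frame: the origin (TCP) lies at the very end of the fingers, on their centre line; the grasp point (between the pads) lies 19 mm behind it (bot.grasp_offset is the distance from the TCP to the grasp point, in m); z points along the fingers, y is the direction in which the jaws open and shut (so a half turn about z gives the same grasp; the last joint's range is limited). The gripper opens to 85 mm and grips with 20 to 120 N. Pads are 22 mm wide; open, the fingers measure 114 mm over their backs; the gripper's body (76 mm by 85 mm) begins 54 mm behind the grasp point. The pads swing forward as they close: fully open they stand 13 mm farther back than shut.
Start: joints at [1.162, 0.477, 0.022, 1.555, -0.011, 1.109, -0.083], TCP at [0.2, -0.645, 0.231] pointing down, gripper open.
Joint ranges: [-2.96, 2.96], [-0.34, 2.1], [-1.41, 1.46], [0.24, 2.44], [-1.37, 4.51], [0.17, 1.92], [-2.96, 2.96]. Speed limits (rad/s): [2.39, 2.39, 3.14, 3.14, 3.14, 3.14, 3.14].

INTERFACE

Orientations are given as a unit quaternion [w, x, y, z].
In Python, from station import monitor, cams, bot, finder gives the robot as it stands.
- The arm moves only by the tool jog_arm, never from a script. Its argument "plan" is a list of rows, each an object of numbers: "x", "y", "z": the shift along the tool's x, y, z as a fraction of full scale; "wx", "wy", "wz": the turn, a rotation vector about the tool's x, y, z as a fraction of full scale. A call has 1 to 12 rows; each row is the pose to reach, as a shift and turn from the pose measured when the call began, along the tool's axes at that moment, turning the shorter way round; what a row does not reach only later rows make up. Full scale, the value 1, is 20 cm for a shift and 180 degrees for a turn. A row lasts 1/12 s, in which the tool goes at most 41.7 mm and 7.16 degrees, less where a joint would pass 70% of its speed; a pose out of reach is approached as far as the arm can. A call with a number of a shift or a turn outside -1 to 1 is refused whole. A call with a gripper value outside its range is refused whole. "hand" is the opening, from -1 (shut) to 1 (fully open), set as the call begins (left out, the last holds). The fingers move at their own pace and stop on an object; "grip_force" is the grip in N (left out, the last holds). Time passes only in rows, so rows that repeat a pose let the fingers close. It gives the time, the measured TCP pose, the force and the opening at its end, in the units of the state.
- monitor.get_obs(): the state, without advancing time (a new reading comes with each control period).
- cams.read_camera(name): name is "scene" or "top" or "wrist"; returns the picture (420x560x3 uint8, red, green, blue); there is no depth.
- cams.get_calibration(name): a dict with "fx", "fy", "cx", "cy" (pixels), "distortion" ([k1, k2, p1, p2, k3] as OpenCV has them; the pictures are not rectified), "extrinsics" (4x4, takes a point from world to camera coordinates). Camera axes: x right, y down, z forward; pixel columns grow to the right and rows downward; lengths in m; the calibration is good to about 2 mm. A picture is of the moment at which its call begins: read the wrist's pose just before it. get_calibration takes no time and is no camera call; for the wrist camera it gives the pose at the moment of the call.
- bot.hand_in(): hands the job in, once; it reports no verdict.
Trained networks look in the newest picture that a camera, given by its name, has taken for a name from the list of things; names that differ only in an ending like _2 or _b are one class to them, and where a whole thing is asked for, a point or a joint stands for the part that bears it (a point fixed in the world has none). Each returns a list of dicts, best first, with "confidence" (0 to 1); they miss things now and then, are a little off and sometimes report something else, mostly with a low value. They report only what shows in the picture. A call takes as long as a camera call. They do not tell look-alikes from the thing itself.
- finder.find_in(camera, target): "bbox" ([left, top, width, height] in pixels, round what is visible of it).
- finder.place_of(camera, target): "location" ([column, row] in pixels: a listed point, or the origin of a listed thing).
The state is a dict: "t": time; "q": joint angles; "joint_vel": joint speeds; "joint_torque": joint torques, N m; "eef_pos": TCP position; "tool_rot": TCP orientation; "contact_force": force on the tool from outside, world axes, zero at the start; "torque": the same for the moment, N m; "gripper_width": opening from 0.0 (shut) to 1.0 (fully open).
Only numpy, scipy, OpenCV 4.12 (cv2) and the standard library are available. Lean on these libraries where they do the work, as an engineer would, in place of code of your own. Each camera call takes 0.05 s, during which the arm holds its last target. There are 200 camera calls.

TASK

On the punch fixture, slide the steel strip along its channel until the ring scribed on it is centred under the punch tip, and let go of the strip. Then pull the spring-return draw slide out towards the front by its upright paddle until its pointer is level with the point of the stop clip beside the track, and keep it there: the program finishes while the gripper is still holding the slide. Leave the strip in place and everything else on the bench where it is.

Things in the scene. Friction and masses are not known exactly. Their poses are not given: they have to be found in the camera images.
- fixture: punch fixture, fixed: blue base, grey column. Origin on the bench surface; -x is its front (towards the robot), y runs along its channel. Base x -170 to +140, y -175 to +175, 12 mm thick. Dark bed along y: centre x +40, 66 mm wide, top at 36 mm; channel sides 43 mm apart, up to 42 mm. Column 66 x 50 mm at x +40, y -150; its overarm (44 mm wide, from 129 to 162 mm high) reaches to y -70; a 28 mm round punch holder hangs from it down to 95 mm, above the punch tip
- punch_tip (a point): tip of the fixed punch, pointing down, 54 mm above the bench, 10 mm above the strip's top face; over the middle of the channel, at fixture x +40, y -70 mm
- strip: loose steel strip 40 x 180 x 8 mm, 0.35 to 0.7 kg, lying flat in the fixture's channel with 1.5 mm play each side, free to slide along it. Origin at the centre of its underside, 36 mm above the bench; its y axis runs along its length, as the fixture's y. An upright stud at its +y end, the scribed ring at its -y end
- ring (a point): centre of the ring (24 mm across, with a cross through it) scribed on the strip's top face, 60 mm from the strip's centre towards its -y end. At the start it lies 35 to 90 mm on the +y side of the punch tip
- stud (a point): gripping point on the strip's upright steel stud, 68 mm above the bench. The stud is 14 mm in diameter, its top 86 mm above the bench, with a collar 24 mm across and 5 mm high at its foot; 60 mm from the strip's centre towards +y, 120 mm from the ring
- draw_slide (a joint): travel of the spring-return draw slide in m: 0 at rest (pushed home by its spring), growing as it is pulled out along the fixture's -x axis, end stop at 0.080. The spring pulls back with 3.6 N at rest plus 1.2 N per 10 mm, and returns the slide home when it is let go
- paddle (a point): gripping point of the draw slide's upright black paddle, 55 mm above the bench. The paddle is 14 mm thick along the fixture's x, 36 mm wide along y, from 26 to 76 mm above the bench; at rest at fixture x -75, y -35 mm. Its track (below 26 mm) runs along x
- pointer (a point): tip of the slide's flat steel pointer, at the foot of the paddle, pointing to fixture +y, 26 mm above the bench; it is at the same x (along the track) as the paddle's middle and moves with it
- stop_clip: brass clip with a thumb screw, fixed on the scale bar beside the track, 16 x 28 mm, up to 35 mm above the bench. Origin at the tip of its point, which points to fixture -y at the track; x axis as the fixture's. It is 28 to 55 mm in front of the pointer's rest position, varying. The slide is at the mark when pointer tip and clip tip have the same fixture x
- socket_tall: upright steel socket, 26 mm across, 50 mm tall, standing on the front part of the fixture's base; bystander; origin at its underside
- socket_short: upright steel socket, 34 mm across, 32 mm tall, on the fixture's base; bystander; origin at its underside
- hex_bolt: dark steel hex bolt standing on its head, 24 mm across, 44 mm tall, on the fixture's base; bystander; origin at its underside
- hammer: hammer lying on the bench beside the fixture; bystander
- wrench: wrench lying on the bench beside the fixture; bystander
- spray_can: can 64 mm across, 190 mm tall, standing on the bench; bystander; origin at its underside
- bolt_jar: jar 70 mm across, 80 mm tall, standing on the bench; bystander; origin at its underside
Mind the look-alikes: they are no part of the job. What is shaped like the strip but orange is not meant.

How it is judged:
By the outcome, as a careful person would: the job done as asked, in the order asked, and still so for the second after the job is handed in, while the arm keeps its last pose, push and grip.
It also fails if it takes over 54 s, if anything falls off the work surface, if the arm or the gripper's body presses on something with over 40 N, if the wrist force passes 120 N, or if a joint passes its speed limit or range.

## Working session

There is one attempt and no reset: what is moved stays moved. The work goes in short steps, Python scripts to look and compute and a tool call to move; the robot and the scene stay as the last step left them, time stands still between calls to the robot, and variables do not carry over. Pictures are saved under pics/ and viewed, about 8 in all and at most 12, crops included, and the job is handed in when it is done.

Besides the shell and the picture viewer there is one more tool, called after ">>>" as name([rows], argument=value, ...), one row to a line, values as JSON. jog_arm: Moves the arm, as the interface text tells. Shift numbers are shares of 20 cm and turn numbers shares of 180 degrees, none past 1 either way. Its arguments: {"type":"object","properties":{"plan":{"type":"array","items":{"type":"object","properties":{"x":{"type":"number","minimum":-1,"maximum":1},"y":{"type":"number","minimum":-1,"maximum":1},"z":{"type":"number","minimum":-1,"maximum":1},"wx":{"type":"number","minimum":-1,"maximum":1},"wy":{"type":"number","minimum":-1,"maximum":1},"wz":{"type":"number","minimum":-1,"maximum":1}}}},"hand":{"type":"number"},"grip_force":{"type":"number"}},"required":["plan"]}

```bash
ls; mkdir -p pics; cat > h.py <<'E'
import numpy as np, cv2
from station import monitor, cams, bot, finder
def snap(n,f):
    im=cams.read_camera(n); cv2.imwrite('pics/'+f,im[:,:,::-1]); return im
def ray(n,uv):
    c=cams.get_calibration(n); K=np.array([[c['fx'],0,c['cx']],[0,c['fy'],c['cy']],[0,0,1.]])
    p=cv2.undistortPoints(np.array([[uv]],float),K,np.array(c['distortion'],float))[0,0]
    E=np.array(c['extrinsics']); R=E[:3,:3]; o=-R.T@E[:3,3]; return o,R.T@np.array([p[0],p[1],1])
def atz(n,uv,z):
    o,d=ray(n,uv); return o+d*(z-o[2])/d[2]
def proj(n,P):
    c=cams.get_calibration(n); K=np.array([[c['fx'],0,c['cx']],[0,c['fy'],c['cy']],[0,0,1.]])
    E=np.array(c['extrinsics']); r=cv2.Rodrigues(E[:3,:3])[0]
    return cv2.projectPoints(np.atleast_2d(np.array(P,float)),r,E[:3,3],K,np.array(c['distortion'],float))[0][:,0]
E
python3 - <<'E'
from h import *
np.set_printoptions(precision=4,suppress=True)
Z=dict(ring=.044,stud=.068,paddle=.055,pointer=.026,stop_clip=.026,punch_tip=.054,fixture=0,strip=.036,socket_tall=.012,socket_short=.012,hex_bolt=.012)
for n in ['scene','top']:
    snap(n,n+'0.png')
    for k,z in Z.items():
        for r in finder.place_of(n,k)[:2]: print(n,k,np.round(r['location'],1),round(r['confidence'],2),atz(n,r['location'],z))
o=monitor.get_obs();print(o['t'],o['eef_pos'],o['tool_rot'],o['gripper_width'])
E
```

```text
pics
scene ring [412.4 252.3] 0.86 [0.2664 0.2049 0.044 ]
scene ring [228.2 241.4] 0.74 [ 0.6108 -0.0412  0.044 ]
scene stud [439.4 280.3] 0.83 [0.3052 0.3077 0.068 ]
scene stud [242.1 267.9] 0.69 [0.6309 0.0746 0.068 ]
scene paddle [270.5 215.1] 0.64 [ 0.4826 -0.0666  0.055 ]
scene pointer [243.6 246.9] 0.66 [ 0.5803 -0.0243  0.026 ]
scene pointer [272.2 232.6] 0.63 [ 0.4958 -0.0356  0.026 ]
scene stop_clip [292.7 231.2] 0.51 [ 0.4491 -0.0144  0.026 ]
scene stop_clip [166.6 197.9] 0.41 [ 0.6741 -0.3138  0.026 ]
scene punch_tip [219.7 215.3] 0.58 [ 0.5919 -0.1311  0.054 ]
scene fixture [246.2 245.5] 0.78 [ 0.5606 -0.0521  0.    ]
scene fixture [294.1 275.8] 0.19 [0.5136 0.0942 0.    ]
scene strip [233.7 259. ] 0.81 [0.6219 0.0107 0.036 ]
scene strip [425.6 273. ] 0.79 [0.283  0.2613 0.036 ]
scene socket_tall [298.8 250.6] 0.49 [0.466  0.0402 0.012 ]
scene socket_short [296.8 276.3] 0.82 [0.5158 0.108  0.012 ]
scene hex_bolt [309.8 268.6] 0.43 [0.4774 0.1031 0.012 ]
scene hex_bolt [221.6 215.7] 0.23 [ 0.569  -0.1793  0.012 ]
top ring [296.6 156. ] 0.76 [ 0.6101 -0.0436  0.044 ]
top ri
[... 264 characters left out ...]
top_clip [288.9 218.5] 0.61 [ 0.4458 -0.0243  0.026 ]
top punch_tip [329.8 161.7] 0.87 [ 0.594  -0.1305  0.054 ]
top punch_tip [243.4 190.4] 0.67 [0.5169 0.0948 0.054 ]
top fixture [299.1 172.4] 0.91 [ 0.5728 -0.0517  0.    ]
top strip [269.8 148.6] 0.9 [0.6311 0.0276 0.036 ]
top strip [191.2 289.3] 0.86 [0.2573 0.2317 0.036 ]
top socket_tall [262.1 205.1] 0.47 [0.482  0.0476 0.012 ]
top socket_tall [405.8 136.4] 0.43 [ 0.6744 -0.3453  0.012 ]
top socket_short [241.2 188.5] 0.7 [0.5265 0.1043 0.012 ]
top socket_short [308.5 197.5] 0.46 [ 0.5032 -0.0768  0.012 ]
top hex_bolt [241.4 206.7] 0.6 [0.4774 0.1032 0.012 ]
1.2 [ 0.2    -0.6447  0.2313] [0.     0.9887 0.1498 0.    ] 0.9989456466956401
```

```bash
python3 - <<'E'
import cv2,numpy as np
s=cv2.imread('pics/scene0.png');t=cv2.imread('pics/top0.png')
a=cv2.resize(s[150:360,120:480],None,fx=2.2,fy=2.2)[:300*2]
cv2.imwrite('pics/sc.png',a)
cv2.imwrite('pics/tc.png',cv2.resize(t[90:330,130:430],None,fx=2.5,fy=2.5))
E
```

```text
(no output)
```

View pics/sc.png

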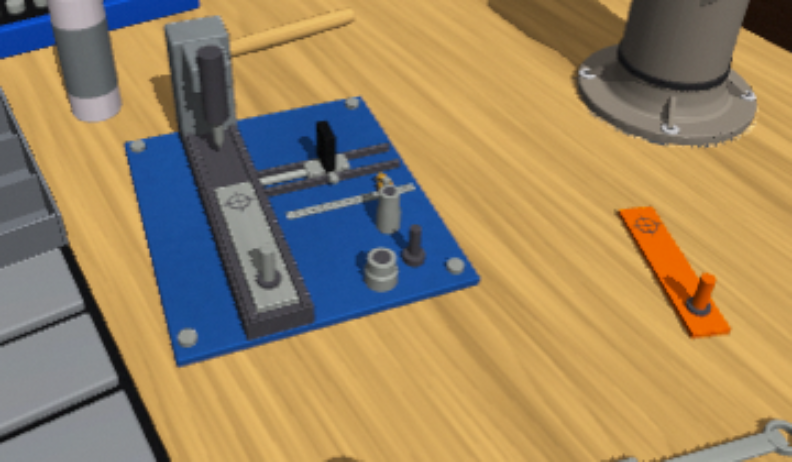

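View pics/tc.png

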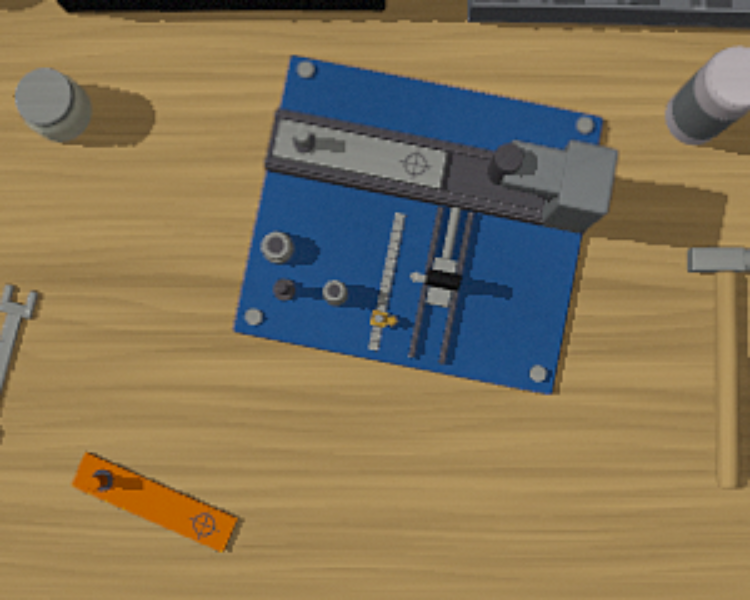

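Two strips are in view. The steel one lies in the channel (top px 270,148) and the orange look-alike lies on the bench (191,289). The steel one, with its stud at top px (251,147), fits the description, and the crop confirms it. The paddle is at top px (311,200) and the brass clip at (289,218). Next I move the arm over.

>>> jog_arm([
  {"x": 0.2, "y": -0.18},
  {"x": 0.4, "y": -0.36},
  {"x": 0.6, "y": -0.54},
  {"x": 0.8, "y": -0.72},
  {"x": 1, "y": -0.9},
  {"x": 1, "y": -0.9},
], hand=1, grip_force=40)

```text
invalid input at $.plan[0]: expected keys x, y, z, wx, wy, wz
```

>>> jog_arm([
  {"x": 0.2, "y": -0.18},
  {"x": 0.4, "y": -0.36},
  {"x": 0.6, "y": -0.54},
  {"x": 0.8, "y": -0.72},
  {"x": 1, "y": -0.9},
  {"x": 1, "y": -0.9},
])

```text
invalid input at $.plan[0]: expected keys x, y, z, wx, wy, wz
```

```bash
cat >> h.py <<'E'
def togo(P,yaw):
    """P: world TCP target; yaw: azimuth of tool y (mod 180). prints shift fractions, wz etc fractions, from the current pose"""
    from scipy.spatial.transform import Rotation as R
    o=monitor.get_obs(); q=o['tool_rot']; C=R.from_quat([q[1],q[2],q[3],q[0]])
    p=C.inv().apply(np.array(P)-o['eef_pos'])/.2
    best=None
    for a in (yaw,yaw+np.pi):
        y=np.array([np.cos(a),np.sin(a),0]); z=np.array([0,0,-1.]); x=np.cross(y,z)
        w=(C.inv()*R.from_matrix(np.c_[x,y,z])).as_rotvec()/np.pi
        if best is None or np.linalg.norm(w)<np.linalg.norm(best): best=w
    print('t',round(o['t'],2),'eef',np.round(o['eef_pos'],4),'q7',round(o['q'][6],2),'w',round(o['gripper_width'],3),'F',np.round(o['contact_force'],1)); print('shift',np.round(p,3),'turn',np.round(best,4))
E
python3 - <<'E'
from h import *
togo([.6,.03,.22],np.radians(80.3))
E
```

```text
t 1.2 eef [ 0.2    -0.6447  0.2313] q7 -0.08 w 0.999 F [0.1 0.5 0.2]
shift [ 2.91  -2.629  0.057] turn [ 0.     -0.      0.1496]
```

>>> jog_arm([
  {"x": 0.2, "y": -0.18, "z": 0, "wx": 0, "wy": 0, "wz": 0},
  {"x": 0.4, "y": -0.36, "z": 0, "wx": 0, "wy": 0, "wz": 0},
  {"x": 0.6, "y": -0.54, "z": 0, "wx": 0, "wy": 0, "wz": 0},
  {"x": 0.8, "y": -0.72, "z": 0, "wx": 0, "wy": 0, "wz": 0},
  {"x": 1, "y": -0.9, "z": 0, "wx": 0, "wy": 0, "wz": 0},
  {"x": 1, "y": -0.9, "z": 0, "wx": 0, "wy": 0, "wz": 0},
], hand=1, grip_force=40)

```text
t: 1.7
eef_pos: [0.3286, -0.4282, 0.2315]
tool_rot: [0.0, 0.989, 0.15, 0.0]
contact_force: [0.9, 0.6, -0.1]
gripper_width: 0.997
```

>>> jog_arm([
  {"x": 0.2, "y": -0.18, "z": 0, "wx": 0, "wy": 0, "wz": 0},
  {"x": 0.4, "y": -0.36, "z": 0, "wx": 0, "wy": 0, "wz": 0},
  {"x": 0.6, "y": -0.54, "z": 0, "wx": 0, "wy": 0, "wz": 0},
  {"x": 0.8, "y": -0.72, "z": 0, "wx": 0, "wy": 0, "wz": 0},
  {"x": 1, "y": -0.9, "z": 0, "wx": 0, "wy": 0, "wz": 0},
  {"x": 1, "y": -0.9, "z": 0, "wx": 0, "wy": 0, "wz": 0},
])

```text
t: 2.2
eef_pos: [0.4564, -0.2132, 0.2319]
tool_rot: [0.001, 0.989, 0.15, 0.0]
contact_force: [1.2, -1.2, -0.1]
gripper_width: 1.0
```

```bash
python3 - <<'E'
from h import *
togo([.59,.03,.24],np.radians(80.3))
E
```

```text
t 2.2 eef [ 0.4564 -0.2132  0.2319] q7 -1.01 w 1.0 F [ 1.2 -1.2 -0.1]
shift [ 0.998 -0.964 -0.041] turn [ 0.0004 -0.0003  0.1495]
```

>>> jog_arm([
  {"x": 0.2, "y": -0.19, "z": -0.03, "wx": 0, "wy": 0, "wz": 0.03},
  {"x": 0.4, "y": -0.38, "z": -0.04, "wx": 0, "wy": 0, "wz": 0.06},
  {"x": 0.6, "y": -0.57, "z": -0.04, "wx": 0, "wy": 0, "wz": 0.09},
  {"x": 0.8, "y": -0.76, "z": -0.04, "wx": 0, "wy": 0, "wz": 0.12},
  {"x": 1, "y": -0.96, "z": -0.04, "wx": 0, "wy": 0, "wz": 0.15},
  {"x": 1, "y": -0.96, "z": -0.04, "wx": 0, "wy": 0, "wz": 0.15},
  {"x": 1, "y": -0.96, "z": -0.04, "wx": 0, "wy": 0, "wz": 0.15},
  {"x": 1, "y": -0.96, "z": -0.04, "wx": 0, "wy": 0, "wz": 0.15},
])

```text
t: 2.87
eef_pos: [0.5926, 0.0379, 0.2401]
tool_rot: [-0.002, 0.997, -0.081, 0.001]
contact_force: [-0.2, -0.1, 0.1]
gripper_width: 1.0
```

```bash
python3 - <<'E'
from h import *
np.set_printoptions(precision=4,suppress=True)
Z=dict(ring=.044,stud=.068,paddle=.055,pointer=.026,stop_clip=.026,punch_tip=.054,strip=.036)
n='wrist';snap(n,'w0.png')
for k,z in Z.items():
    for r in finder.place_of(n,k)[:2]: print(n,k,np.round(r['location'],1),round(r['confidence'],2),atz(n,r['location'],z))
c=cams.get_calibration(n);E=np.array(c['extrinsics']);print(c['fx'],-E[:3,:3].T@E[:3,3],E[2,:3])
togo([.63,.0755,.24],np.radians(80.3))
E
```

```text
wrist ring [355.7 159.6] 0.96 [ 0.6081 -0.0526  0.044 ]
wrist stud [225.2 159.2] 0.93 [0.6313 0.0673 0.068 ]
wrist paddle [395.4 273.9] 0.56 [ 0.4835 -0.082   0.055 ]
wrist pointer [357.5 263.2] 0.82 [ 0.4889 -0.0495  0.026 ]
wrist stop_clip [345.2 299.3] 0.9 [ 0.4462 -0.0307  0.026 ]
wrist punch_tip [446.3 164.9] 0.74 [ 0.5889 -0.1415  0.054 ]
wrist strip [288.5 154.9] 0.98 [0.622  0.0081 0.036 ]
345.7587840233646 [0.6579 0.0166 0.3833] [-0.2622  0.0434 -0.964 ]
t 3.27 eef [0.5903 0.0278 0.24  ] q7 -2.0 w 1.003 F [-0.4 -0.8 -0.1]
shift [ 0.154 -0.269 -0.   ] turn [ 0.0004 -0.0005 -0.0012]
```

View pics/w0.png

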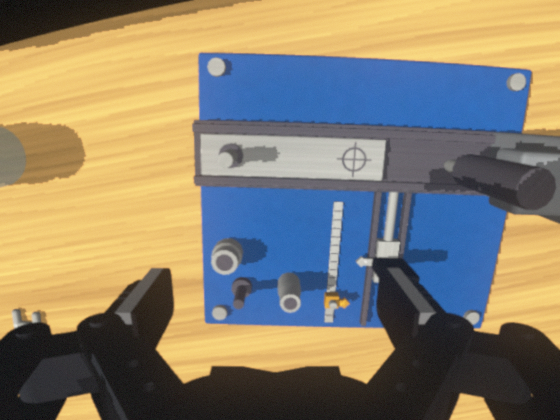

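The wrist view shows the strip with its ring at (355,159) and stud at (228,157), the pointer at (360,262), the clip tip at (347,301) and the punch tip at (447,165). The arm was still settling when this was taken, so I'll measure once more from rest.

```bash
cat >> h.py <<'E'
from scipy.optimize import least_squares
Z=dict(ring=.044,stud=.068,pointer=.026,stop_clip=.026,punch_tip=.054,paddle=.055)
def model(p):
    x,y,a,s,d,cl,yp=p; R=np.array([[np.cos(a),-np.sin(a)],[np.sin(a),np.cos(a)]])
    L=dict(ring=(.04,-.07+s),stud=(.04,.05+s),pointer=(-.075-d,yp),stop_clip=(-.075-cl,yp+.01),punch_tip=(.04,-.07),paddle=(-.075-d,-.035))
    return {k:np.r_[R@v+[x,y],Z[k]] for k,v in L.items()}
def measure(cs,skip=(),d0=None):
    obs=[]
    for n in cs:
        cams.read_camera(n)
        for k in Z:
            if (n,k) in skip: continue
            best=[r for r in finder.place_of(n,k) if abs(atz(n,r['location'],Z[k])[0]-.55)<.13]
            if best: obs.append((n,k,np.array(best[0]['location'])))
    def res(p):
        m=model(p); r=[]
        for n,k,u in obs: r.append((proj(n,m[k])[0]-u)*(.3 if k=='paddle' else 1)*(.1 if k=='stop_clip' and 0 else 1))
        return np.r_[np.ravel(r),(p[6]-0)*20, 0 if d0 is None else (p[4]-d0)*1e4]
    f=least_squares(res,[.565,-.055,-.17,.09,0,.04,0],loss='soft_l1',x_scale=[.01,.01,.1,.01,.01,.01,.01])
    print('p',np.round(f.x,4)); m=model(f.x)
    for n,k,u in obs: print(n,k,np.round(u,1),np.round(u-proj(n,m[k])[0],1))
    return f.x,m
E
python3 - <<'E'
from h import *
p,m=measure(['wrist','top','scene'],d0=0.); print({k:np.round(v,4) for k,v in m.items()})
np.save('p.npy',p)
yaw=p[2]+np.pi/2
togo(m['stud']-[0,0,.068-.09],yaw); togo(m['stud']-[0,0,.068-.051],yaw)
E
```

```text
p [ 5.692e-01 -5.210e-02 -1.765e-01  8.670e-02 -0.000e+00  4.910e-02
 -3.000e-04]
wrist ring [344.3 158.9] [0.7 1.3]
wrist stud [214.4 159.9] [-2.4  0.3]
wrist pointer [348.4 258.7] [-1.1 -1. ]
wrist stop_clip [340.1 298.9] [ 2.1 -0.1]
wrist punch_tip [435.7 160.1] [1.2 0.1]
wrist paddle [383.5 272.8] [-4.8  2.2]
top ring [295.8 153.4] [-0.5 -2.1]
top punch_tip [328.6 158.7] [-0.3 -2.1]
top paddle [299.6 173.3] [ -8.4 -28. ]
scene ring [228.4 237.1] [ 0.7 -4. ]
scene stud [239.1 266.3] [-2.5 -2.2]
scene pointer [270.8 232.3] [-0.8  0.6]
scene stop_clip [291.9 229.8] [0.4 0. ]
scene punch_tip [219.5 217.1] [1.  0.6]
scene paddle [270.  216.5] [3.1 2. ]
{'ring': array([ 0.6115, -0.0427,  0.044 ]), 'stud': array([0.6326, 0.0754, 0.068 ]), 'pointer': array([ 0.4954, -0.0392,  0.026 ]), 'stop_clip': array([ 0.4487, -0.0208,  0.026 ]), 'punch_tip': array([ 0.5963, -0.128 ,  0.054 ]), 'paddle': array([ 0.4893, -0.0734,  0.055 ])}
t 4.32 eef [0.5906 0.0294 0.2398] q7 -2.0 w 0.998 F [0.6 1.1 0.6]
shift [ 0.167 -0.263  0.749] turn [ 0.0003 -0.0004  0.0018]
t 4.32 eef [0.5906 0.0294 0.2398] q7 -2.0 w 0.998 F [0.6 1.1 0.6]
shift [ 0.167 -0.263  0.944] turn [ 0.0003 -0.0004  0.0018]
```

>>> jog_arm([
  {"x": 0.16, "y": -0.26, "z": 0.15, "wx": 0, "wy": 0, "wz": 0},
  {"x": 0.16, "y": -0.26, "z": 0.32, "wx": 0, "wy": 0, "wz": 0},
  {"x": 0.16, "y": -0.26, "z": 0.5, "wx": 0, "wy": 0, "wz": 0},
  {"x": 0.16, "y": -0.26, "z": 0.65, "wx": 0, "wy": 0, "wz": 0},
  {"x": 0.16, "y": -0.26, "z": 0.8, "wx": 0, "wy": 0, "wz": 0},
  {"x": 0.16, "y": -0.26, "z": 0.9, "wx": 0, "wy": 0, "wz": 0},
  {"x": 0.16, "y": -0.26, "z": 0.93, "wx": 0, "wy": 0, "wz": 0},
  {"x": 0.16, "y": -0.26, "z": 0.93, "wx": 0, "wy": 0, "wz": 0},
  {"x": 0.16, "y": -0.26, "z": 0.93, "wx": 0, "wy": 0, "wz": 0},
  {"x": 0.16, "y": -0.26, "z": 0.93, "wx": 0, "wy": 0, "wz": 0},
])

```text
t: 5.15
eef_pos: [0.6326, 0.0752, 0.0558]
tool_rot: [0.0, 0.996, -0.085, 0.002]
contact_force: [-0.5, 0.3, 1.0]
gripper_width: 1.0
```

```bash
python3 - <<'E'
from h import *
p=np.load('p.npy');m=model(p)
togo(m['stud']-[0,0,.068-.051],p[2]+np.pi/2)
snap('wrist','w1.png')
for r in finder.place_of('wrist','stud')[:1]: print(r, atz('wrist',r['location'],.068))
E
```

```text
t 5.15 eef [0.6326 0.0752 0.0558] q7 -2.14 w 1.0 F [-0.5  0.3  1. ]
shift [-0.    -0.001  0.024] turn [-0.0001 -0.0014  0.0018]
{'location': [275.9, 286.5], 'confidence': 0.95} [0.63359697 0.07470568 0.068     ]
```

View pics/w1.png

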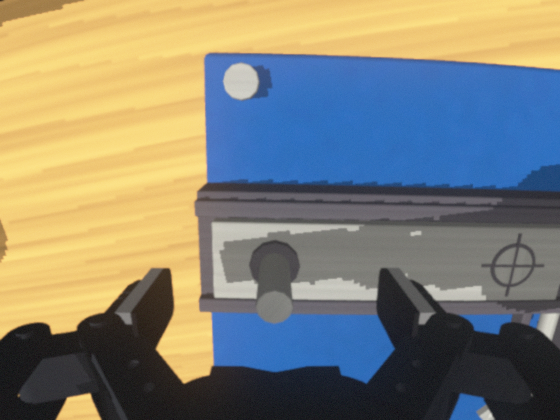

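The stud (275,300) sits midway between the pads. I'll close the gripper.

>>> jog_arm([
  {"x": 0, "y": 0, "z": 0.02, "wx": 0, "wy": 0, "wz": 0},
  {"x": 0, "y": 0, "z": 0.02, "wx": 0, "wy": 0, "wz": 0},
  {"x": 0, "y": 0, "z": 0.02, "wx": 0, "wy": 0, "wz": 0},
  {"x": 0, "y": 0, "z": 0.02, "wx": 0, "wy": 0, "wz": 0},
  {"x": 0, "y": 0, "z": 0.02, "wx": 0, "wy": 0, "wz": 0},
  {"x": 0, "y": 0, "z": 0.02, "wx": 0, "wy": 0, "wz": 0},
  {"x": 0, "y": 0, "z": 0.02, "wx": 0, "wy": 0, "wz": 0},
  {"x": 0, "y": 0, "z": 0.02, "wx": 0, "wy": 0, "wz": 0},
  {"x": 0, "y": 0, "z": 0.02, "wx": 0, "wy": 0, "wz": 0},
  {"x": 0, "y": 0, "z": 0.02, "wx": 0, "wy": 0, "wz": 0},
  {"x": 0, "y": 0, "z": 0.02, "wx": 0, "wy": 0, "wz": 0},
  {"x": 0, "y": 0, "z": 0.02, "wx": 0, "wy": 0, "wz": 0},
], hand=-1, grip_force=40)

```text
t: 6.25
eef_pos: [0.6326, 0.0753, 0.0519]
tool_rot: [0.0, 0.996, -0.085, 0.002]
contact_force: [-0.1, 0.2, 2.1]
gripper_width: 0.148
```

```bash
python3 - <<'E'
from h import *
p=np.load('p.npy');m=model(p)
s=monitor.get_obs()['eef_pos'];yd=np.array([-np.sin(p[2]),np.cos(p[2]),0])
togo(s-yd*.065,p[2]+np.pi/2)
E
```

```text
t 6.25 eef [0.6326 0.0753 0.0519] q7 -2.14 w 0.148 F [-0.1  0.2  2.1]
shift [-0.002  0.325 -0.   ] turn [-0.0001 -0.0015  0.0018]
```

>>> jog_arm([
  {"x": 0, "y": 0.02, "z": 0, "wx": 0, "wy": 0, "wz": 0},
  {"x": 0, "y": 0.05, "z": 0, "wx": 0, "wy": 0, "wz": 0},
  {"x": 0, "y": 0.09, "z": 0, "wx": 0, "wy": 0, "wz": 0},
  {"x": 0, "y": 0.13, "z": 0, "wx": 0, "wy": 0, "wz": 0},
  {"x": 0, "y": 0.17, "z": 0, "wx": 0, "wy": 0, "wz": 0},
  {"x": 0, "y": 0.21, "z": 0, "wx": 0, "wy": 0, "wz": 0},
  {"x": 0, "y": 0.25, "z": 0, "wx": 0, "wy": 0, "wz": 0},
  {"x": 0, "y": 0.29, "z": 0, "wx": 0, "wy": 0, "wz": 0},
  {"x": 0, "y": 0.33, "z": 0, "wx": 0, "wy": 0, "wz": 0},
  {"x": 0, "y": 0.35, "z": 0, "wx": 0, "wy": 0, "wz": 0},
  {"x": 0, "y": 0.35, "z": 0, "wx": 0, "wy": 0, "wz": 0},
  {"x": 0, "y": 0.35, "z": 0, "wx": 0, "wy": 0, "wz": 0},
])

```text
t: 7.25
eef_pos: [0.6203, 0.0041, 0.0519]
tool_rot: [0.001, 0.996, -0.086, 0.002]
contact_force: [-2.0, -2.9, 3.7]
gripper_width: 0.153
```

```bash
python3 - <<'E'
from h import *
p=np.load('p.npy');m=model(p)
o=monitor.get_obs();print(o['t'],o['contact_force'],o['gripper_width'])
im=snap('wrist','w2.png')
st=o['eef_pos']; yd=np.array([-np.sin(p[2]),np.cos(p[2])])
for k in ['ring','punch_tip','stud']:
    for r in finder.place_of('wrist',k)[:2]:
        w=atz('wrist',r['location'],Z[k]); print(k,np.round(r['location'],1),round(r['confidence'],2),np.round(w,4),'y rel stud(tcp)',round((w[:2]-st[:2])@yd,4))
print('pred punch',proj('wrist',m['punch_tip']),'pred tcp-based ring',proj('wrist',np.r_[st[:2]-.12*yd,.044]))
print('remaining by model',(st[:2]-m['punch_tip'][:2])@yd-.12)
E
```

```text
7.25 [-2.02344748 -2.85491036  3.72078993] 0.15330127237062205
ring [520.1 268.5] 0.7 [ 0.5984 -0.1158  0.044 ] y rel stud(tcp) -0.1219
punch_tip [553.7 280.9] 0.88 [ 0.5942 -0.1263  0.054 ] y rel stud(tcp) -0.133
punch_tip [518.  269.6] 0.55 [ 0.6039 -0.1075  0.054 ] y rel stud(tcp) -0.1128
stud [275.4 292.6] 0.94 [0.6206 0.0041 0.068 ] y rel stud(tcp) 0.0
pred punch [[557.21167113 276.29010364]] pred tcp-based ring [[516.8734781  267.67262227]]
remaining by model 0.0142945434909873
```

View pics/w2.png

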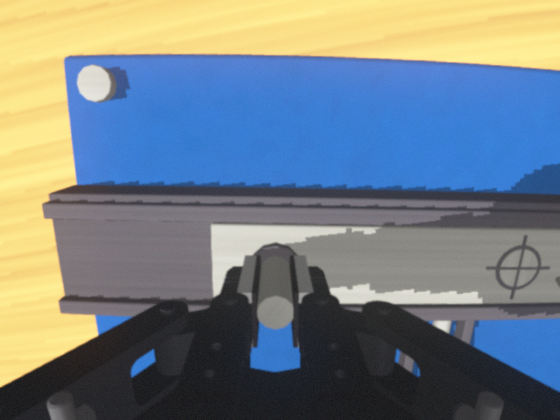

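Ring at (518,268) and punch tip just at the right edge (554,281). About 11–14 mm is left by the different estimates. I'll use the base corner (66,57) as another check.

```bash
python3 - <<'E'
from h import *
p=np.load('p.npy');m=model(p)
st=monitor.get_obs()['eef_pos']; yd=np.array([-np.sin(p[2]),np.cos(p[2])])
a=[atz('wrist',u,z) for u,z in [((66,57),.012),((73,160),.012),((211,225),.044),((211,305),.044),((518,268),.044)]]
for w in a: print(np.round(w,4),'fixture y if base corner=175:',round((w-a[0])[:2]@yd+.175,4),'rel tcp',round((w[:2]-st[:2])@yd,4))
print('edge yaw',np.arctan2(*(a[0]-a[1])[[1,0]]),'p',p[2]); print('tcp y',(st-a[0])[:2]@yd+.175)
E
```

```text
[0.7384 0.0916 0.012 ] fixture y if base corner=175: 0.175 rel tcp 0.1068
[0.6871 0.1034 0.012 ] fixture y if base corner=175: 0.1776 rel tcp 0.1094
[0.6469 0.0294 0.044 ] fixture y if base corner=175: 0.0977 rel tcp 0.0295
[0.6067 0.0385 0.044 ] fixture y if base corner=175: 0.0997 rel tcp 0.0315
[ 0.5989 -0.1146  0.044 ] fixture y if base corner=175: -0.0525 rel tcp -0.1207
edge yaw -0.22607655732997675 p -0.17654929183498486
tcp y 0.06820119847832265
```

>>> jog_arm([
  {"x": 0, "y": 0.02, "z": 0, "wx": 0, "wy": 0, "wz": 0},
  {"x": 0, "y": 0.04, "z": 0, "wx": 0, "wy": 0, "wz": 0},
  {"x": 0, "y": 0.055, "z": 0, "wx": 0, "wy": 0, "wz": 0},
  {"x": 0, "y": 0.055, "z": 0, "wx": 0, "wy": 0, "wz": 0},
  {"x": 0, "y": 0.055, "z": 0, "wx": 0, "wy": 0, "wz": 0},
])

```text
t: 7.87
eef_pos: [0.6183, -0.0061, 0.0519]
tool_rot: [0.001, 0.996, -0.086, 0.002]
contact_force: [-0.6, 3.9, 2.1]
gripper_width: 0.152
```

```bash
python3 - <<'E'
from h import *
p=np.load('p.npy');yd=np.array([-np.sin(p[2]),np.cos(p[2])])
print(monitor.get_obs()['eef_pos'])
I=[]
for n in ['top','scene']:
    im=snap(n,n+'1.png')
    R={}
    for k in ['ring','punch_tip','stud']:
        for r in finder.place_of(n,k)[:2]:
            w=atz(n,r['location'],Z[k])
            if abs(w[0]-.6)<.06: R[k]=w;print(n,k,np.round(r['location'],1),round(r['confidence'],2),np.round(w,4),'y',round(w[:2]@yd,4))
    c=proj(n,[.597,-.125,.05])[0].astype(int); I.append(cv2.resize(im[c[1]-37:c[1]+38,c[0]-50:c[0]+50],(400,300),interpolation=cv2.INTER_CUBIC)[:,:,::-1])
cv2.imwrite('pics/cmp.png',np.hstack(I))
E
```

```text
[ 0.61829657 -0.00609828  0.05187435]
top ring [325.  160.1] 0.53 [ 0.5998 -0.1187  0.044 ] y -0.0115
top punch_tip [332.7 160. ] 0.68 [ 0.5986 -0.1381  0.054 ] y -0.0308
scene ring [214.9 220.7] 0.6 [ 0.6066 -0.1291  0.044 ] y -0.0206
scene punch_tip [218.9 214.1] 0.69 [ 0.5916 -0.1366  0.054 ] y -0.0306
scene stud [228.2 241. ] 0.71 [ 0.6203 -0.0166  0.068 ] y 0.0926
```

View pics/cmp.png

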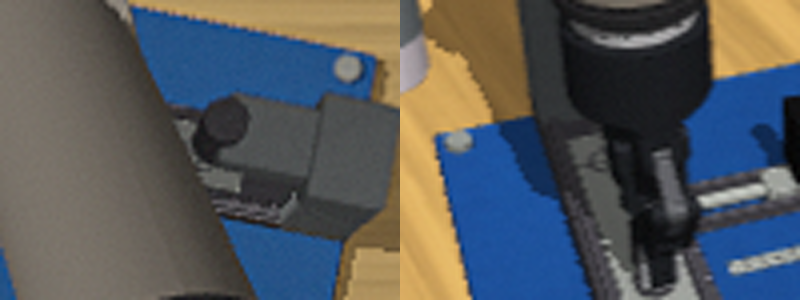

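The arm hides the ring from both fixed cameras. I'll release, rise, and measure with the wrist camera.

>>> jog_arm([
  {"x": 0, "y": 0, "z": 0, "wx": 0, "wy": 0, "wz": 0},
  {"x": 0, "y": 0, "z": 0, "wx": 0, "wy": 0, "wz": 0},
  {"x": 0, "y": 0, "z": 0, "wx": 0, "wy": 0, "wz": 0},
  {"x": 0, "y": 0, "z": 0, "wx": 0, "wy": 0, "wz": 0},
  {"x": 0, "y": 0, "z": 0, "wx": 0, "wy": 0, "wz": 0},
  {"x": 0, "y": 0, "z": 0, "wx": 0, "wy": 0, "wz": 0},
  {"x": 0, "y": 0, "z": 0, "wx": 0, "wy": 0, "wz": 0},
], hand=1)

```text
t: 8.85
eef_pos: [0.6183, -0.0063, 0.0519]
tool_rot: [0.001, 0.996, -0.086, 0.002]
contact_force: [1.2, -0.1, 0.1]
gripper_width: 1.0
```

>>> jog_arm([
  {"x": 0, "y": 0, "z": -0.1, "wx": 0, "wy": 0, "wz": 0},
  {"x": 0, "y": 0, "z": -0.25, "wx": 0, "wy": 0, "wz": 0},
  {"x": 0, "y": 0, "z": -0.4, "wx": 0, "wy": 0, "wz": 0},
  {"x": 0, "y": 0, "z": -0.5, "wx": 0, "wy": 0, "wz": 0},
  {"x": -0.3, "y": 0, "z": -0.5, "wx": 0, "wy": 0, "wz": 0},
  {"x": -0.4, "y": 0, "z": -0.5, "wx": 0, "wy": 0, "wz": 0},
  {"x": -0.4, "y": 0, "z": -0.5, "wx": 0, "wy": 0, "wz": 0},
  {"x": -0.4, "y": 0, "z": -0.5, "wx": 0, "wy": 0, "wz": 0},
  {"x": -0.4, "y": 0, "z": -0.5, "wx": 0, "wy": 0, "wz": 0},
  {"x": -0.4, "y": 0, "z": -0.5, "wx": 0, "wy": 0, "wz": 0},
  {"x": -0.4, "y": 0, "z": -0.5, "wx": 0, "wy": 0, "wz": 0},
])

```text
t: 9.77
eef_pos: [0.5406, 0.0075, 0.1517]
tool_rot: [0.001, 0.996, -0.086, 0.002]
contact_force: [0.1, 0.3, 0.1]
gripper_width: 1.002
```

```bash
python3 - <<'E'
from h import *
p=np.load('p.npy');yd=np.array([-np.sin(p[2]),np.cos(p[2])]);m=model(p)
o=monitor.get_obs();print(o['t'],o['eef_pos'],np.abs(o['joint_vel']).max(),o['gripper_width'])
im=snap('wrist','w3.png')
for k in Z:
    for r in finder.place_of('wrist',k)[:1]:
        w=atz('wrist',r['location'],Z[k]); print(k,np.round(r['location'],1),round(r['confidence'],2),np.round(w,4),'y',round(w[:2]@yd,4),'model',np.round(m[k],4))
cv2.imwrite('pics/w3b.png',cv2.resize(im,(784,588))[:,:,::-1])
E
```

```text
9.7667 [0.54056197 0.00751453 0.1517334 ] 0.006019338146562418 1.001959793656679
ring [444.7 104.8] 0.93 [ 0.5987 -0.1253  0.044 ] y -0.0182 model [ 0.6115 -0.0427  0.044 ]
stud [273.8 100.5] 0.56 [ 0.6194 -0.0056  0.068 ] y 0.1032 model [0.6326 0.0754 0.068 ]
pointer [338.1 251.9] 0.83 [ 0.4936 -0.0382  0.026 ] y 0.0491 model [ 0.4954 -0.0392  0.026 ]
stop_clip [326.1 298.2] 0.66 [ 0.4524 -0.0227  0.026 ] y 0.0571 model [ 0.4487 -0.0208  0.026 ]
punch_tip [458.1 109.4] 0.57 [ 0.5939 -0.1297  0.054 ] y -0.0233 model [ 0.5963 -0.128   0.054 ]
paddle [389.2 268.8] 0.76 [ 0.4849 -0.0713  0.055 ] y 0.0149 model [ 0.4893 -0.0734  0.055 ]
```

View pics/w3b.png

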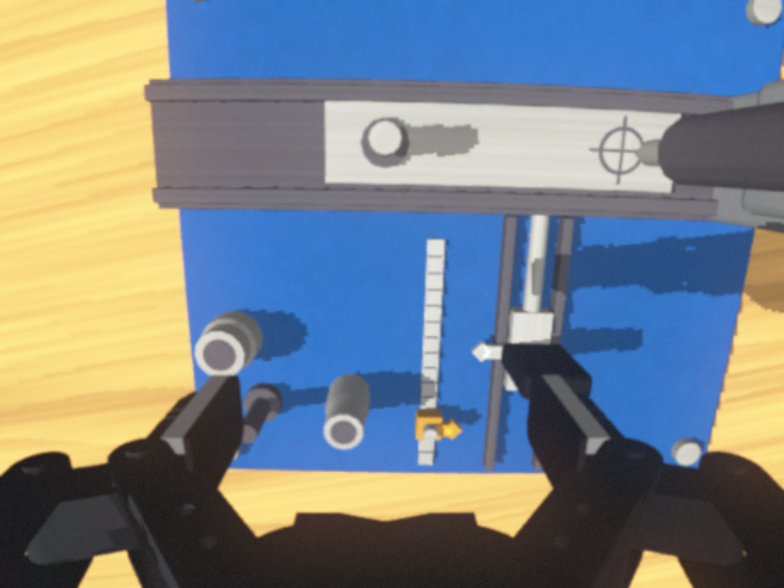

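The ring is at native (444,107) and the punch tip at about (456,109). The tip is still about 4–5 mm beyond the ring. I'll enlarge for exact pixels.

```bash
python3 - <<'E'
import cv2
im=cv2.imread('pics/w3.png')[85:130,420:480]
im=cv2.resize(im,None,fx=12,fy=12,interpolation=cv2.INTER_CUBIC)
for i in range(0,60,10): cv2.putText(im,str(420+i),(i*12,12),0,.4,(0,0,255)); cv2.line(im,(i*12+6,14),(i*12+6,24),(0,0,255))
for i in range(0,45,10): cv2.putText(im,str(85+i),(0,i*12+10),0,.4,(0,0,255)); cv2.line(im,(26,i*12+6),(36,i*12+6),(0,0,255))
cv2.imwrite('pics/cr.png',im)
E
```

```text
(no output)
```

View pics/cr.png

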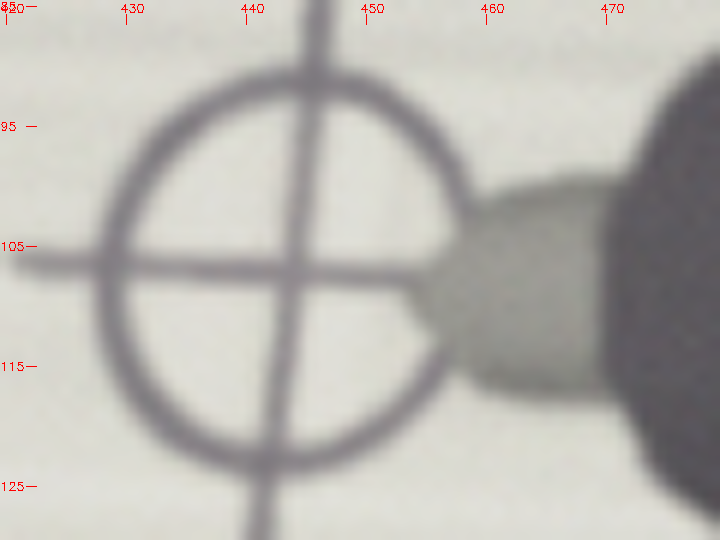

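```bash
python3 - <<'E'
from h import *
p=np.load('p.npy');a=p[2];yd=np.array([-np.sin(a),np.cos(a)]);xd=np.array([np.cos(a),np.sin(a)])
r=atz('wrist',(443.9,107),.044);print('ring',r)
for u in [(453,108.5),(455,108.6),(456,108.7),(458,109.4)]:
    w=atz('wrist',u,.054);print(u,w,'dy',(r-w)[:2]@yd,'dx',(r-w)[:2]@xd)
# cross direction along strip
A,B=atz('wrist',(422,106.3),.044),atz('wrist',(452,107.6),.044);print('yaw',np.arctan2(*(A-B)[[1,0]])-np.pi/2,a)
st=r[:2]+.12*yd;print('stud from ring',st)
w=atz('wrist',(384/1.4,137/1.4),.086);print('stud top',w)
togo([.6183,-.0063,.052],a+np.pi/2)
E
```

```text
ring [ 0.59650324 -0.12456338  0.044     ]
(453, 108.5) [ 0.5949563  -0.12608749  0.054     ] dy 0.001772111083105055 dx 0.0012552101847247467
(455, 108.6) [ 0.59468036 -0.12750031  0.054     ] dy 0.0032114368134295974 dx 0.0012787255038201255
(456, 108.7) [ 0.59450898 -0.12820568  0.054     ] dy 0.003935946082101293 dx 0.0013235568653389932
(458, 109.4) [ 0.59383151 -0.12959939  0.054     ] dy 0.005426975217490972 dx 0.0017457070039080373
yaw -0.18932403297446254 -0.17654929183498486
stud from ring [ 0.61757927 -0.0064287 ]
stud top [ 0.61925615 -0.00593203  0.086     ]
t 10.12 eef [0.5393 0.0076 0.1515] q7 -2.01 w 0.999 F [ 0.3 -0.   0.5]
shift [ 0.399 -0.     0.499] turn [ 0.0007 -0.0011  0.0014]
```

The remaining slide is about 3.5 mm. I'll regrip and nudge.

>>> jog_arm([
  {"x": 0.2, "y": 0, "z": 0, "wx": 0, "wy": 0, "wz": 0},
  {"x": 0.4, "y": 0, "z": 0, "wx": 0, "wy": 0, "wz": 0},
  {"x": 0.4, "y": 0, "z": 0.05, "wx": 0, "wy": 0, "wz": 0},
  {"x": 0.4, "y": 0, "z": 0.2, "wx": 0, "wy": 0, "wz": 0},
  {"x": 0.4, "y": 0, "z": 0.35, "wx": 0, "wy": 0, "wz": 0},
  {"x": 0.4, "y": 0, "z": 0.48, "wx": 0, "wy": 0, "wz": 0},
  {"x": 0.4, "y": 0, "z": 0.5, "wx": 0, "wy": 0, "wz": 0},
  {"x": 0.4, "y": 0, "z": 0.5, "wx": 0, "wy": 0, "wz": 0},
  {"x": 0.4, "y": 0, "z": 0.5, "wx": 0, "wy": 0, "wz": 0},
])

```text
t: 10.87
eef_pos: [0.6191, -0.0062, 0.0527]
tool_rot: [0.001, 0.996, -0.086, 0.002]
contact_force: [-0.7, -0.0, 0.8]
gripper_width: 1.003
```

>>> jog_arm([
  {"x": 0, "y": 0, "z": 0, "wx": 0, "wy": 0, "wz": 0},
  {"x": 0, "y": 0, "z": 0, "wx": 0, "wy": 0, "wz": 0},
  {"x": 0, "y": 0, "z": 0, "wx": 0, "wy": 0, "wz": 0},
  {"x": 0, "y": 0, "z": 0, "wx": 0, "wy": 0, "wz": 0},
  {"x": 0, "y": 0, "z": 0, "wx": 0, "wy": 0, "wz": 0},
  {"x": 0, "y": 0, "z": 0, "wx": 0, "wy": 0, "wz": 0},
  {"x": 0, "y": 0, "z": 0, "wx": 0, "wy": 0, "wz": 0},
  {"x": 0, "y": 0, "z": 0, "wx": 0, "wy": 0, "wz": 0},
  {"x": 0, "y": 0, "z": 0, "wx": 0, "wy": 0, "wz": 0},
  {"x": 0, "y": 0, "z": 0, "wx": 0, "wy": 0, "wz": 0},
  {"x": 0, "y": 0, "z": 0, "wx": 0, "wy": 0, "wz": 0},
], hand=-1)

```text
t: 11.78
eef_pos: [0.6192, -0.0063, 0.0531]
tool_rot: [0.001, 0.996, -0.086, 0.002]
contact_force: [-1.7, 0.1, 5.2]
gripper_width: 0.147
```

```bash
python3 - <<'E'
from h import *
a=np.load('p.npy')[2]
togo(np.array([.6183,-.0063,.052])-.0036*np.array([-np.sin(a),np.cos(a),0]),a+np.pi/2)
E
```

```text
t 11.78 eef [ 0.6192 -0.0063  0.0531] q7 -2.02 w 0.147 F [-1.7  0.1  5.2]
shift [-0.005  0.019  0.006] turn [ 0.0006 -0.0015  0.0014]
```

>>> jog_arm([
  {"x": 0, "y": 0.01, "z": 0, "wx": 0, "wy": 0, "wz": 0},
  {"x": 0, "y": 0.018, "z": 0, "wx": 0, "wy": 0, "wz": 0},
  {"x": 0, "y": 0.018, "z": 0, "wx": 0, "wy": 0, "wz": 0},
  {"x": 0, "y": 0.018, "z": 0, "wx": 0, "wy": 0, "wz": 0},
  {"x": 0, "y": 0.018, "z": 0, "wx": 0, "wy": 0, "wz": 0},
])

```text
t: 12.2
eef_pos: [0.6187, -0.0088, 0.0531]
tool_rot: [0.001, 0.996, -0.086, 0.002]
contact_force: [0.2, 4.5, 1.8]
gripper_width: 0.153
```

>>> jog_arm([
  {"x": 0, "y": 0, "z": 0, "wx": 0, "wy": 0, "wz": 0},
  {"x": 0, "y": 0, "z": 0, "wx": 0, "wy": 0, "wz": 0},
  {"x": 0, "y": 0, "z": 0, "wx": 0, "wy": 0, "wz": 0},
  {"x": 0, "y": 0, "z": 0, "wx": 0, "wy": 0, "wz": 0},
  {"x": 0, "y": 0, "z": 0, "wx": 0, "wy": 0, "wz": 0},
  {"x": 0, "y": 0, "z": 0, "wx": 0, "wy": 0, "wz": 0},
  {"x": 0, "y": 0, "z": 0, "wx": 0, "wy": 0, "wz": 0},
], hand=1)

```text
t: 12.78
eef_pos: [0.6187, -0.009, 0.0532]
tool_rot: [0.001, 0.996, -0.086, 0.002]
contact_force: [-0.1, -0.6, -0.3]
gripper_width: 0.994
```

>>> jog_arm([
  {"x": 0, "y": 0, "z": -0.1, "wx": 0, "wy": 0, "wz": 0},
  {"x": 0, "y": 0, "z": -0.25, "wx": 0, "wy": 0, "wz": 0},
  {"x": 0, "y": 0, "z": -0.4, "wx": 0, "wy": 0, "wz": 0},
  {"x": 0, "y": 0, "z": -0.5, "wx": 0, "wy": 0, "wz": 0},
  {"x": -0.3, "y": 0, "z": -0.5, "wx": 0, "wy": 0, "wz": 0},
  {"x": -0.4, "y": 0, "z": -0.5, "wx": 0, "wy": 0, "wz": 0},
  {"x": -0.4, "y": 0, "z": -0.5, "wx": 0, "wy": 0, "wz": 0},
  {"x": -0.4, "y": 0, "z": -0.5, "wx": 0, "wy": 0, "wz": 0},
  {"x": -0.4, "y": 0, "z": -0.5, "wx": 0, "wy": 0, "wz": 0},
  {"x": -0.4, "y": 0, "z": -0.5, "wx": 0, "wy": 0, "wz": 0},
  {"x": -0.4, "y": 0, "z": -0.5, "wx": 0, "wy": 0, "wz": 0},
])

```text
t: 13.7
eef_pos: [0.5408, 0.0047, 0.1529]
tool_rot: [0.001, 0.996, -0.086, 0.003]
contact_force: [0.5, 0.8, 0.1]
gripper_width: 0.998
```

```bash
python3 - <<'E'
from h import *
p=np.load('p.npy');a=p[2];yd=np.array([-np.sin(a),np.cos(a)])
im=snap('wrist','w4.png')[:,:,::-1]
for k in Z:
    for r in finder.place_of('wrist',k)[:1]:
        w=atz('wrist',r['location'],Z[k]); print(k,np.round(r['location'],1),round(r['confidence'],2),np.round(w,4),'y',round(w[:2]@yd,4))
x=cv2.resize(im[85:130,420:480],None,fx=8,fy=8,interpolation=cv2.INTER_CUBIC)
for i in range(0,60,10): cv2.putText(x,str(420+i),(i*8,12),0,.4,(0,0,255)); cv2.line(x,(i*8+4,14),(i*8+4,24),(0,0,255))
for i in range(5,45,10): cv2.putText(x,str(85+i),(0,i*8+10),0,.4,(0,0,255)); cv2.line(x,(26,i*8+4),(36,i*8+4),(0,0,255))
s=cv2.imread('pics/w4.png');  # clip / pointer region
y=cv2.resize(im[235:325,300:400],(480,432),interpolation=cv2.INTER_CUBIC)[:222]
y=cv2.resize(im[235:325,300:400],None,fx=3.0,fy=4.0,interpolation=cv2.INTER_CUBIC)
y=y[:360]
cv2.imwrite('pics/cr2.png',np.hstack([x,y]))
o=monitor.get_obs();print(o['t'],o['eef_pos'])
E
```

```text
ring [441.9 107.6] 0.6 [ 0.5975 -0.1264  0.044 ] y -0.0195
stud [274.8 101.5] 0.87 [ 0.6191 -0.0089  0.068 ] y 0.1
pointer [331.6 253.4] 0.68 [ 0.4933 -0.0355  0.026 ] y 0.0517
stop_clip [324.  304.5] 0.92 [ 0.4465 -0.0229  0.026 ] y 0.0558
punch_tip [454.2 109.9] 0.69 [ 0.5944 -0.1302  0.054 ] y -0.0237
paddle [384.3 267.7] 0.96 [ 0.4864 -0.0707  0.055 ] y 0.0158
14.05 [0.53960806 0.00485222 0.15264139]
```

View pics/cr2.png

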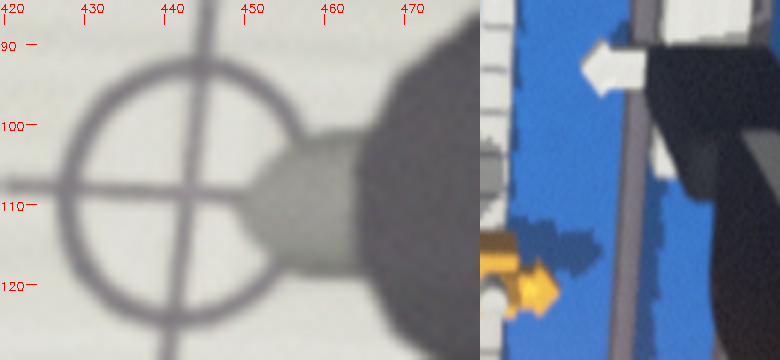

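```bash
python3 - <<'E'
from h import *
p=np.load('p.npy');a=-.18;yd=np.array([-np.sin(a),np.cos(a)]);xd=np.array([np.cos(a),np.sin(a)])
r=atz('wrist',(443.25,108.5),.044);print('ring',r)
for u in [(449.1,109.5),(450.3,109.6),(451.5,109.7),(454.2,109.9)]:
    w=atz('wrist',u,.054);print(u,w,'dy',(r-w)[:2]@yd,'dx',(r-w)[:2]@xd)
q=r+[0,0,.01];
# silhouettes for dy=0: tip disc radii, cylinder radius 6
for z,rr in [(.054,.0),(.054,.001),(.054,.002),(.06,.006),(.064,.006),(.07,.006),(.095,.014)]:
    t=np.linspace(0,2*np.pi,60);P=np.c_[r[0]+rr*np.cos(t),r[1]+rr*np.sin(t),0*t+z];u=proj('wrist',P);print(z,rr,u.min(0),u.max(0))
E
```

```text
ring [ 0.59596216 -0.12726142  0.044     ]
(449.1, 109.5) [ 0.59510393 -0.12656053  0.054     ] dy -0.0005359179910168455 dx 0.0009698461351534519
(450.3, 109.6) [ 0.59491064 -0.12740762  0.054     ] dy 0.0003320846203649537 dx 0.0010083591855212255
(451.5, 109.7) [ 0.59471734 -0.12825558  0.054     ] dy 0.0012009536280716362 dx 0.0010467296946214705
(454.2, 109.9) [ 0.59429915 -0.13016774  0.054     ] dy 0.003157088912866024 dx 0.0011158322594194154
0.054 0.0 [450.0045447  108.07750766] [450.0045447  108.07750766]
0.054 0.001 [448.60375284 106.58189264] [451.40340744 109.57192518]
0.054 0.002 [447.20166028 105.08397274] [452.80106579 111.06407229]
0.06 0.006 [445.70180155  98.5817457 ] [462.87740551 116.96159914]
0.064 0.006 [448.5610751   98.24520933] [465.99626861 116.92985046]
0.07 0.006 [453.02848927  97.72244303] [470.86617361 116.88299626]
0.095 0.014 [460.99906952  80.76072033] [506.95170777 130.73561855]
```

```bash
python3 - <<'E'
from h import *
im=cv2.imread('pics/w4.png').astype(int);b=(im[:,:,0]>im[:,:,2]+40)&(im[:,:,0]>60)
L=[];Rr=[]
for v in range(150,330,4):
    c=np.where(b[v])[0]
    if len(c)<30: continue
    L.append((v,c[0]-.5,im[v,max(c[0]-3,0)]));Rr.append((v,c[-1]+.5,im[v,min(c[-1]+3,559)]))
def wood(q): return q[2]>q[0]+40 and q[2]>120
Lw=np.array([atz('wrist',(c,v),.012)[:2] for v,c,q in L if wood(q)]);Rw=np.array([atz('wrist',(c,v),.012)[:2] for v,c,q in Rr if wood(q) and c<555])
print(len(Lw),len(Rw),[(v,c) for v,c,q in Rr][::4],[(v,c) for v,c,q in L][::4])
def f(p):
    n=np.array([-np.sin(p[0]),np.cos(p[0])]);return np.r_[Lw@n-p[1]-p[2],Rw@n-p[1]+p[2]]*1e3
s=least_squares(f,[-.18,0,.175],loss='soft_l1');a=s.x[0];n=np.array([-np.sin(a),np.cos(a)])
print('yaw,c,halfwidth',s.x,'rms mm',np.sqrt(np.mean(s.fun**2)))
r=atz('wrist',(443.25,108.5),.044)[:2]
print('stud y (want .050)',np.array([.6187,-.009])@n-s.x[1],'ring y (want -.070)',r@n-s.x[1])
for a2 in (s.x[0],-.18):
  n=np.array([-np.sin(a2),np.cos(a2)]);print(a2,[(q@n-s.x[1]) for q in (Lw.mean(0),Rw.mean(0))])
E
```

```text
33 40 [(150, np.float64(197.5)), (166, np.float64(534.5)), (182, np.float64(531.5)), (198, np.float64(528.5)), (214, np.float64(525.5)), (230, np.float64(521.5)), (246, np.float64(518.5)), (262, np.float64(514.5)), (278, np.float64(511.5)), (294, np.float64(507.5)), (310, np.float64(503.5)), (326, np.float64(500.5))] [(150, np.float64(126.5)), (166, np.float64(126.5)), (182, np.float64(128.5)), (198, np.float64(129.5)), (214, np.float64(130.5)), (230, np.float64(132.5)), (246, np.float64(133.5)), (262, np.float64(135.5)), (278, np.float64(137.5)), (294, np.float64(196.5)), (310, np.float64(180.5)), (326, np.float64(166.5))]
yaw,c,halfwidth [-0.18974498  0.05686878  0.17337742] rms mm 0.306197216672236
stud y (want .050) 0.050984805138400785 ring y (want -.070) -0.06944265434118507
-0.1897449835155182 [np.float64(0.17337232972496616), np.float64(-0.17338066199513508)]
-0.18 [np.float64(0.16832264894550067), np.float64(-0.17819163983721997)]
```

The ring and tip coincide within about 0.3–1 mm, and the base-edge check gives ring y = -69.4 mm against -70 wanted. The strip is done and released. Now the paddle.

```bash
python3 - <<'E'
from h import *
a=-.19;xd=np.array([np.cos(a),np.sin(a)])
P=atz('wrist',(333.3,252),.026);C=atz('wrist',(326.7,308.2),.026);C2=atz('wrist',(326.7,308.2),.03)
print(P,C,'dist',(P-C)[:2]@xd,(P-C2)[:2]@xd)
togo([.488,-.071,.15],a)
E
```

```text
[ 0.49387286 -0.03704038  0.026     ] [ 0.44215683 -0.02480644  0.026     ] dist 0.053095847931928127 0.05075543067259916
t 14.05 eef [0.5396 0.0049 0.1526] q7 -2.01 w 1.004 F [ 0.1 -0.2 -0.5]
shift [-0.189  0.418  0.013] turn [ 0.0014 -0.001  -0.4942]
```

>>> jog_arm([
  {"x": -0.02, "y": 0.04, "z": 0, "wx": 0, "wy": 0, "wz": -0.038},
  {"x": -0.04, "y": 0.08, "z": 0, "wx": 0, "wy": 0, "wz": -0.077},
  {"x": -0.06, "y": 0.12, "z": 0, "wx": 0, "wy": 0, "wz": -0.115},
  {"x": -0.08, "y": 0.16, "z": 0, "wx": 0, "wy": 0, "wz": -0.154},
  {"x": -0.1, "y": 0.2, "z": 0, "wx": 0, "wy": 0, "wz": -0.192},
  {"x": -0.12, "y": 0.25, "z": 0, "wx": 0, "wy": 0, "wz": -0.23},
  {"x": -0.14, "y": 0.3, "z": 0, "wx": 0, "wy": 0, "wz": -0.27},
  {"x": -0.16, "y": 0.35, "z": 0, "wx": 0, "wy": 0, "wz": -0.31},
  {"x": -0.18, "y": 0.4, "z": 0, "wx": 0, "wy": 0, "wz": -0.35},
  {"x": -0.19, "y": 0.42, "z": 0, "wx": 0, "wy": 0, "wz": -0.385},
  {"x": -0.19, "y": 0.42, "z": 0, "wx": 0, "wy": 0, "wz": -0.42},
  {"x": -0.19, "y": 0.42, "z": 0, "wx": 0, "wy": 0, "wz": -0.46},
])

```text
t: 15.05
eef_pos: [0.4876, -0.072, 0.1526]
tool_rot: [0.002, 0.803, 0.596, 0.001]
contact_force: [0.2, -0.6, 0.1]
gripper_width: 0.998
```

```bash
python3 - <<'E'
from h import *
togo([.488,-.071,.14],-.19)
E
```

```text
t 15.05 eef [ 0.4876 -0.072   0.1526] q7 -0.51 w 0.998 F [ 0.2 -0.6  0.1]
shift [0.005 0.    0.063] turn [ 0.0016  0.0003 -0.033 ]
```

>>> jog_arm([
  {"x": 0, "y": 0, "z": 0.06, "wx": 0, "wy": 0, "wz": -0.033},
  {"x": 0, "y": 0, "z": 0.06, "wx": 0, "wy": 0, "wz": -0.033},
  {"x": 0, "y": 0, "z": 0.06, "wx": 0, "wy": 0, "wz": -0.033},
  {"x": 0, "y": 0, "z": 0.06, "wx": 0, "wy": 0, "wz": -0.033},
])

```text
t: 15.38
eef_pos: [0.4877, -0.072, 0.1408]
tool_rot: [0.002, 0.772, 0.636, 0.001]
contact_force: [-0.4, 0.1, 0.4]
gripper_width: 0.999
```

```bash
python3 - <<'E'
from h import *
a=-.19;xd=np.array([np.cos(a),np.sin(a)]);yd=np.array([-xd[1],xd[0]])
snap('wrist','w5.png');o=monitor.get_obs()
for k in ['paddle','pointer','stop_clip']:
    for r in finder.place_of('wrist',k)[:2]:
        w=atz('wrist',r['location'],Z[k]); d=(w[:2]-o['eef_pos'][:2]);print(k,np.round(r['location'],1),round(r['confidence'],2),np.round(w,4),'rel tcp x,y',np.round([d@xd,d@yd],4))
togo([.488,-.071,.038],-.19)
E
```

```text
paddle [273.3 220.9] 0.87 [ 0.4885 -0.0724  0.055 ] rel tcp x,y [ 0.0007 -0.0003]
stop_clip [207.5 159.3] 0.71 [ 0.4478 -0.0246  0.026 ] rel tcp x,y [-0.0483  0.039 ]
t 15.58 eef [ 0.4879 -0.0719  0.141 ] q7 -0.43 w 1.003 F [-0.5  0.8 -1.3]
shift [ 0.005 -0.003  0.515] turn [ 0.0017  0.0004 -0.0003]
```

View pics/w5.png

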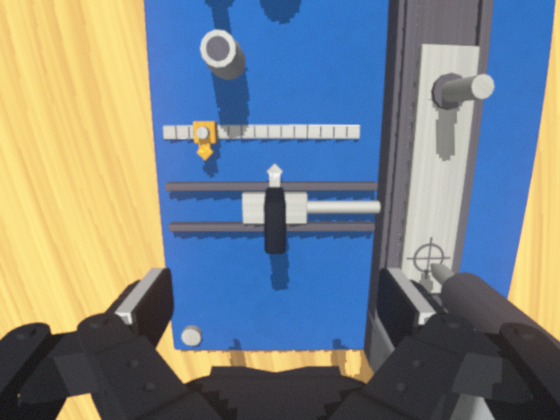

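Pointer tip at (275,165) and clip tip at (205,160), with the paddle centred between the pads. I'll descend and grip.

>>> jog_arm([
  {"x": 0, "y": 0, "z": 0.1, "wx": 0, "wy": 0, "wz": 0},
  {"x": 0, "y": 0, "z": 0.2, "wx": 0, "wy": 0, "wz": 0},
  {"x": 0, "y": 0, "z": 0.3, "wx": 0, "wy": 0, "wz": 0},
  {"x": 0, "y": 0, "z": 0.4, "wx": 0, "wy": 0, "wz": 0},
  {"x": 0, "y": 0, "z": 0.48, "wx": 0, "wy": 0, "wz": 0},
  {"x": 0, "y": 0, "z": 0.51, "wx": 0, "wy": 0, "wz": 0},
  {"x": 0, "y": 0, "z": 0.51, "wx": 0, "wy": 0, "wz": 0},
  {"x": 0, "y": 0, "z": 0.51, "wx": 0, "wy": 0, "wz": 0},
])

```text
t: 16.25
eef_pos: [0.4888, -0.072, 0.0394]
tool_rot: [0.003, 0.771, 0.636, 0.001]
contact_force: [-0.0, -0.6, 0.6]
gripper_width: 1.001
```

>>> jog_arm([
  {"x": 0, "y": 0, "z": 0, "wx": 0, "wy": 0, "wz": 0},
  {"x": 0, "y": 0, "z": 0, "wx": 0, "wy": 0, "wz": 0},
  {"x": 0, "y": 0, "z": 0, "wx": 0, "wy": 0, "wz": 0},
  {"x": 0, "y": 0, "z": 0, "wx": 0, "wy": 0, "wz": 0},
  {"x": 0, "y": 0, "z": 0, "wx": 0, "wy": 0, "wz": 0},
  {"x": 0, "y": 0, "z": 0, "wx": 0, "wy": 0, "wz": 0},
  {"x": 0, "y": 0, "z": 0, "wx": 0, "wy": 0, "wz": 0},
  {"x": 0, "y": 0, "z": 0, "wx": 0, "wy": 0, "wz": 0},
  {"x": 0, "y": 0, "z": 0, "wx": 0, "wy": 0, "wz": 0},
  {"x": 0, "y": 0, "z": 0, "wx": 0, "wy": 0, "wz": 0},
  {"x": 0, "y": 0, "z": 0, "wx": 0, "wy": 0, "wz": 0},
], hand=-1, grip_force=60)

```text
t: 17.17
eef_pos: [0.4882, -0.072, 0.0397]
tool_rot: [0.002, 0.771, 0.636, 0.001]
contact_force: [-2.2, 0.1, 6.8]
gripper_width: 0.158
```

```bash
python3 - <<'E'
from h import *
a=-.19;xd=np.array([np.cos(a),np.sin(a),0])
E=np.load
snap('wrist','w6.png')
for k in ['pointer','stop_clip']:
    for r in finder.place_of('wrist',k)[:1]:
        print(k,np.round(r['location'],1),atz('wrist',r['location'],.026)@xd)
# from w5 geometry: scale by pixels on the same image, camera shifted back up by .102
n='wrist';
c0=cams.get_calibration
def old(n):
    c=dict(c0(n));Ex=np.array(c['extrinsics']).copy();R=Ex[:3,:3];Ex[:3,3]=-R@(-R.T@Ex[:3,3]+dz);c['extrinsics']=Ex;return c
o=monitor.get_obs();dz=np.array([.4879,-.0719,.141])-o['eef_pos']
cams_get=cams.get_calibration
import h
class X: pass
h.cams=X();h.cams.get_calibration=old
p=h.atz(n,(275,165),.026);q=h.atz(n,(205,160),.026);print('w5 dist',(p-q)@xd,p,q)
togo(o['eef_pos']-xd*.045,a)
E
```

```text
pointer [277.1 189.9] 0.49537195723794336
stop_clip [168.6 183.3] 0.44520506999666043
w5 dist 0.05217124419768469 [ 0.49619659 -0.03842348  0.026     ] [ 0.44570323 -0.02472781  0.026     ]
t 17.32 eef [ 0.4882 -0.072   0.0397] q7 -0.57 w 0.155 F [-3.2  0.4  7.2]
shift [-0.    -0.225 -0.001] turn [ 0.0015  0.0006 -0.0004]
```

>>> jog_arm([
  {"x": 0, "y": -0.02, "z": 0, "wx": 0, "wy": 0, "wz": 0},
  {"x": 0, "y": -0.05, "z": 0, "wx": 0, "wy": 0, "wz": 0},
  {"x": 0, "y": -0.08, "z": 0, "wx": 0, "wy": 0, "wz": 0},
  {"x": 0, "y": -0.11, "z": 0, "wx": 0, "wy": 0, "wz": 0},
  {"x": 0, "y": -0.14, "z": 0, "wx": 0, "wy": 0, "wz": 0},
  {"x": 0, "y": -0.17, "z": 0, "wx": 0, "wy": 0, "wz": 0},
  {"x": 0, "y": -0.2, "z": 0, "wx": 0, "wy": 0, "wz": 0},
  {"x": 0, "y": -0.23, "z": 0, "wx": 0, "wy": 0, "wz": 0},
  {"x": 0, "y": -0.24, "z": 0, "wx": 0, "wy": 0, "wz": 0},
  {"x": 0, "y": -0.24, "z": 0, "wx": 0, "wy": 0, "wz": 0},
  {"x": 0, "y": -0.24, "z": 0, "wx": 0, "wy": 0, "wz": 0},
])

```text
t: 18.23
eef_pos: [0.4431, -0.0632, 0.0398]
tool_rot: [0.004, 0.772, 0.636, 0.002]
contact_force: [8.7, -2.3, -8.8]
gripper_width: 0.157
```

```bash
python3 - <<'E'
from h import *
a=-.19;xd=np.array([np.cos(a),np.sin(a),0])
im=snap('wrist','w7.png')[:,:,::-1]
for k in ['pointer','stop_clip']:
    for r in finder.place_of('wrist',k)[:1]:
        print(k,np.round(r['location'],1),r['confidence'],atz('wrist',r['location'],.026)@xd)
x0,y0=220,120
x=cv2.resize(im[y0:y0+110,x0:x0+120],None,fx=5,fy=5,interpolation=cv2.INTER_CUBIC)
for i in range(0,120,20): cv2.putText(x,str(x0+i),(i*5,12),0,.4,(0,0,255)); cv2.line(x,(i*5+2,14),(i*5+2,24),(0,0,255))
for i in range(0,110,20): cv2.putText(x,str(y0+i),(0,i*5+10),0,.4,(0,0,255))
# iso-x line through pointer height plane every 10mm guide: direction of fixture y in picture
cv2.imwrite('pics/cr3.png',x)
o=monitor.get_obs();print(o['t'],o['eef_pos'],o['contact_force'],o['gripper_width'])
E
```

```text
pointer [273.5 190.1] 0.69 0.4480149747498701
stop_clip [262.9 181.8] 0.8 0.4431792928272507
18.3833 [ 0.44329178 -0.06321547  0.03979377] [ 8.87346798 -1.28943169 -9.08279007] 0.1571907930218899
```

View pics/cr3.png

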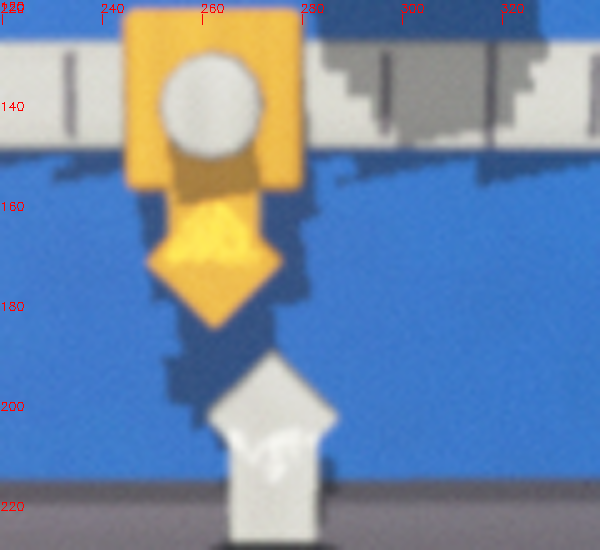

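```bash
python3 - <<'E'
from h import *
P=atz('wrist',(273.8,189.9),.026);C=atz('wrist',(262.4,185.4),.026)
for a in (-.1765,-.19): print(a,(P-C)[:2]@[np.cos(a),np.sin(a)])
togo(monitor.get_obs()['eef_pos']-.0053*np.array([np.cos(-.19),np.sin(-.19),0]),-.19)
E
```

```text
-0.1765 0.0052181398266943155
-0.19 0.00524733873983861
t 18.38 eef [ 0.4433 -0.0632  0.0398] q7 -0.6 w 0.157 F [ 8.9 -1.3 -9.1]
shift [-0.    -0.026 -0.   ] turn [ 0.0028  0.0002 -0.0005]
```

>>> jog_arm([
  {"x": 0, "y": -0.01, "z": 0, "wx": 0, "wy": 0, "wz": 0},
  {"x": 0, "y": -0.02, "z": 0, "wx": 0, "wy": 0, "wz": 0},
  {"x": 0, "y": -0.034, "z": 0, "wx": 0, "wy": 0, "wz": 0},
  {"x": 0, "y": -0.034, "z": 0, "wx": 0, "wy": 0, "wz": 0},
  {"x": 0, "y": -0.034, "z": 0, "wx": 0, "wy": 0, "wz": 0},
  {"x": 0, "y": -0.034, "z": 0, "wx": 0, "wy": 0, "wz": 0},
])

```text
t: 18.88
eef_pos: [0.4385, -0.0623, 0.0398]
tool_rot: [0.004, 0.772, 0.636, 0.004]
contact_force: [8.8, -2.1, -11.0]
gripper_width: 0.158
```

```bash
cat > chk.py <<'E'
from h import *
im=snap('wrist','w8.png')[:,:,::-1]
x0,y0=220,120
x=cv2.resize(im[y0:y0+110,x0:x0+120],None,fx=5,fy=5,interpolation=cv2.INTER_CUBIC)
c=im[y0:y0+110,x0:x0+120].astype(int)
o=monitor.get_obs();print(o['t'],o['eef_pos'],o['contact_force'],o['gripper_width'],np.abs(o['joint_vel']).max())
# tips by colour: brass = red>>blue ; pointer = greyish below row 180
br=(c[:,:,2]>c[:,:,0]+50); v=np.where(br.any(1))[0].max(); u=np.where(br[v-2:v+1].any(0))[0].mean()
gr=(c.min(2)>130); gr[:v+1-0]=False; w=np.where(gr.any(1))[0].min(); s=np.where(gr[w:w+3].any(0))[0].mean()
C=(u+x0,v+y0);P=(s+x0,w+y0);print('clip',C,'pointer',P)
a=-.19;d=(atz('wrist',P,.026)-atz('wrist',C,.026))[:2]@[np.cos(a),np.sin(a)];print('pointer-clip x',d)
E
python3 chk.py; sed 's/^im=.*/im=cv2.imread("pics\/w7.png")/' chk.py > c7.py; python3 c7.py | grep clip
```

```text
18.9333 [ 0.43847284 -0.06229154  0.03982156] [  8.96436103  -2.15126884 -10.61104772] 0.15719891579084688 0.001299331927050571
clip (np.float64(273.0), np.int64(184)) pointer (np.float64(274.0), np.int64(191))
pointer-clip x 0.0004529349475551428
clip (np.float64(262.5), np.int64(184)) pointer (np.float64(274.0), np.int64(191))
pointer-clip x 0.005286377984076464
```

View pics/w8.png

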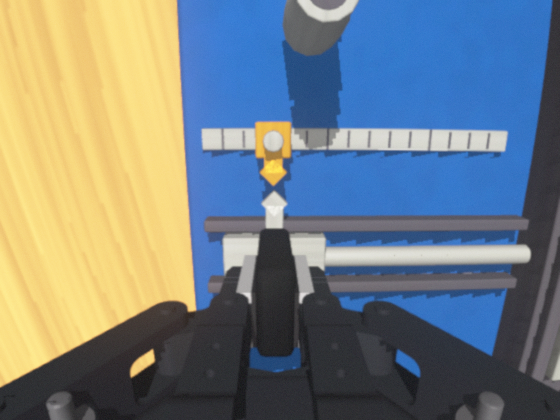

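The pointer (274,192) faces the clip point (273,184) tip to tip, and the paddle is firmly gripped. I'm handing in.

```bash
python3 -c "
from station import bot; print(bot.hand_in())"
```

```text
the job is handed in; nothing more can be done
None
```

I slid the steel strip until its ring was under the punch tip and let it go. I then pulled the draw slide out about 51 mm to the clip, and handed in at about 19 s with the gripper still holding the paddle.

**Strip:** The last wrist picture after release put the ring 0.3–1.2 mm short of the tip, depending on which point of the blunt tip is taken. A separate check against the base edges gave 0.6 mm for the ring (y -69.4 mm against -70) and 1.0 mm for the stud. Two readings disagreed: the finder's own tip pixel suggested about 3 mm, and a rough reading of the punch holder's edge suggested about 2 mm. I trusted the enlarged crop and the base edges. I did not measure the strip again after moving to the paddle.

**Slide:** The pointer was within about 0.5 mm of the clip's point, with the arm at rest and the grip steady (opening 0.157). The last reading showed about 9 N along the pull and 11 N vertically, well under the limits. The first pull stopped about 5 mm short, and a second small pull corrected it.

I used all 12 picture views, against about 8 planned. I did not separately check the other objects on the bench, but no contact with them showed in the pictures or the force readings.

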